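# Release and remove the spent reagent cartridge

### The arm

A 7-joint arm with a two-finger parallel gripper is mounted at the origin on the work surface. World frame = base frame: x ahead of the robot, y to its left, z up, the work surface at z = 0. Lengths are in m, angles in rad, forces in N, time in s.
With the tool pointing down it reaches from about 0.425 to 0.875 m from the base axis. Payload 9.9 kg.
Tool frame: the origin (TCP) lies on the centre line of the jaws, within the pads' length; the fingertips stand 25 mm ahead of it and the grasp point (between the pads) lies 6 mm ahead of it; z points along the fingers, y is the line along which they close (so a half turn about z gives the same grasp; the last joint's range is limited). The gripper opens to 85 mm and grips with 20 to 120 N. Pads are 22 mm wide; open, the fingers measure 114 mm over their backs; the gripper's body (76 mm by 85 mm) begins 54 mm behind the grasp point. The pads swing forward as they close: fully open they stand 13 mm farther back than shut.
Start: joints at [-1.223, 0.576, 0.025, 1.437, -0.015, 1.129, -0.057], TCP at [0.282, 0.613, 0.256] pointing down, gripper open.
Joint ranges: [-2.76, 2.76], [-0.34, 2.15], [-1.52, 1.57], [0.19, 2.46], [-1.09, 4.23], [0.17, 1.99], [-2.82, 2.82]. Speed limits (rad/s): [2.22, 2.22, 3.01, 3.01, 3.14, 3.14, 3.14].

### API

Orientations are given as a rotation vector (axis times angle).
In Python, from cell import manip gives the robot as it stands.
- The arm moves only by the tool move_arm, never from a script. Its argument "motion" is a list of rows, each an object of numbers: "ax", "ay", "az": the turn, a rotation vector about the world's x, y, z in rad; "tx", "ty", "tz": the shift along the world's x, y, z in cm; "gripper": the finger opening in cm, from 0 to 8.54. A call has 1 to 8 rows; each row shifts and turns the commanded pose from where the row before left it; what a row does not reach is not made up. A row lasts 1/8 s, in which the tool goes at most 62.5 mm and 10.7 degrees, less where a joint would pass 70% of its speed; a pose out of reach is approached as far as the arm can. A call with a gripper value outside its range is refused whole. The fingers move at their own pace and stop on an object; the grip force is fixed at half the most. Time passes only in rows, so rows that do not move let the fingers close. It gives the time, the measured TCP pose, the force, the opening and the grip force at its end, in the units of the state.
- manip.get_state(): the state, without advancing time (a new reading comes with each control period).
- manip.read_camera(name): name is "scene" or "top" or "wrist"; returns the picture (420x560x3 uint8, red, green, blue); there is no depth.
- manip.get_calibration(name): a dict with "K" (3x3 intrinsics, pixels), "k1" (the pictures are not rectified: a ray, as slopes to the right and down, at radius r is drawn at 1 + k1 r^2 times it, then the intrinsics apply), "rvec" (rotation vector, rad) and "tvec" (3), from world to camera coordinates, as OpenCV has them; the wrist camera has in their place "T_tool_cam" (4x4, takes a point from camera to tool coordinates, whose origin is the TCP and whose axes are the flange's). Camera axes: x right, y down, z forward; pixel columns grow to the right and rows downward; lengths in m; the calibration is good to about 2 mm. A picture is of the moment at which its call begins: read the wrist's pose just before it. get_calibration takes no time and is no camera call.
- manip.job_done(): hands the job in; it is judged then, once.
The state is a dict: "clock": time; "joints": joint angles; "dq": joint speeds; "joint_efforts": joint torques, N m; "tcp_pos": TCP position; "tool_rot": TCP orientation; "wrist_force": force on the tool from outside, world axes, zero at the start; "torque": the same for the moment, N m; "opening": opening from 0.0 (shut) to 1.0 (fully open); "gripper_force": force on a finger pad.
Only numpy, scipy, OpenCV 4.12 (cv2) and the standard library are available. Lean on these libraries where they do the work, as an engineer would, in place of code of your own. Each camera call takes 0.05 s, during which the arm holds its last target. There are 200 camera calls.

### The job

The reagent cartridge with the single large round cap is used up: push it down to release its push-push latch, draw it out once it has sprung up, and stand it upright in the empty steel tray. Leave the other two cartridges latched in their bays.

Things in the scene. Friction and masses are not known exactly. Their poses are not given: they have to be found in the camera images.
- round_cartridge_mid (a point): Spent cartridge: white block 40 (x) x 50 (y) x 90 mm tall, 0.1-0.2 kg, topped by one central dark round cap 32 mm wide, 8 high. Point: centre of the block, 53 mm under the cap's top; z up. Latched, it is at 74 mm height and cannot be pulled up. Pressed on the cap it trips 6-7 mm deeper (5-10 N; stop at 10 mm). Let go, it rises to 44 mm above the latched height in 0.5 s and can be lifted out.
- twin_cartridge_mid (a point): Leave alone. Same block, latch and point, but two small round dark caps, 16 mm wide, 26 mm apart. The three cartridges stand in any order in a row of bays, 75 mm apart along their y, in a low fixed module with a flat grey deck 105 mm above the table (140 x 260 mm). Latched blocks stand 14 mm out of the deck; one that has sprung up stands 58 mm out, 32 mm still in its slot.
- bar_cartridge_mid (a point): Leave alone. Same block, latch and point, but one straight dark bar, 12 (x) x 40 (y) mm, as its cap. On every cartridge the two faces 40 mm apart (x) are flat for gripping from 9 mm below the point to 45 mm above it; below that the +x face has a latch notch. The caps are 8 mm high. Slots have 1.5 mm play all round.
- tray_in (a point): Shallow open steel tray, empty, fixed to the table: 200 mm (its x) by 160 mm (its y) outside, walls 3 mm thick, rim 30 mm above the table. Point: centre of its inner floor, 3 mm above the table; z up.

How it is judged:
On the way, in this order (a step that is already met when the one before it is completed fails the run):
1. the round-capped cartridge has been pressed at least 4 mm deeper into its bay (height (world z) of round_cartridge_mid below 0.07 m).
2. it has been released and has come up at least 30 mm above its latched height (height (world z) of round_cartridge_mid above 0.104 m), for 0.1 s.
At the end, for the whole second after the job is handed in: The round-capped cartridge stands released and at rest on the tray floor, upright within about 10 degrees, its mid point 35 to 55 mm above the floor and within 85 (x) and 65 mm (y) of the tray centre; the other two are latched, within 15 mm of where they were (x of round_cartridge_mid in the frame of tray_in between -0.085 and 0.085 m and y of round_cartridge_mid in the frame of tray_in between -0.065 and 0.065 m and z of round_cartridge_mid in the frame of tray_in between 0.035 and 0.055 m and angle between round_cartridge_mid's own z axis and vertical below 0.17 rad and linear speed of round_cartridge below 0.02 m/s and distance of each of twin_cartridge_mid, bar_cartridge_mid from where it was at the start of the episode below 0.015 m); the robot touches nothing.
It fails at once if the twin-capped cartridge has been released or moved by more than 15 mm (distance of twin_cartridge_mid from where it was at the start of the episode above 0.015 m).
It fails at once if the bar-capped cartridge has been released or moved by more than 15 mm (distance of bar_cartridge_mid from where it was at the start of the episode above 0.015 m).
It also fails if it takes over 48 s, if anything falls off the work surface, if the arm or the gripper's body presses on something with over 40 N, if the wrist force passes 120 N, or if a joint passes its speed limit or range.

## Working session

There is one attempt and no reset: what is moved stays moved. The work goes in short steps, Python scripts to look and compute and a tool call to move; the robot and the scene stay as the last step left them, time stands still between calls to the robot, and variables do not carry over. Pictures are saved under pics/ and viewed, at most 10 in all, crops included, and the job is handed in when it is done.

Besides the shell and the picture viewer there is one more tool, called after "Emit:" as name(argument=value, ...) on one line, values as JSON. move_arm: Moves the arm, as the interface text tells. Its arguments: {"type":"object","properties":{"motion":{"type":"array"}},"required":["motion"]}

```bash
mkdir -p pics; cat > h.py <<'E'
import numpy as np, cv2
from cell import manip
from scipy.spatial.transform import Rotation as R
def cam(name):
    c=manip.get_calibration(name)
    if 'rvec' in c:
        Rm=cv2.Rodrigues(np.array(c['rvec'],float))[0]; t=np.array(c['tvec'],float).ravel()
        return c,Rm.T,-Rm.T@t
    s=manip.get_state(); T=np.array(c['T_tool_cam']); Rt=R.from_rotvec(s['tool_rot']).as_matrix()
    return c,Rt@T[:3,:3],Rt@T[:3,3]+np.array(s['tcp_pos'])
def px2w(cm,uv,z):
    c,Rm,o=cm; K=np.array(c['K'])
    p=cv2.undistortPoints(np.array(uv,float).reshape(-1,1,2),K,np.array([c['k1'],0,0,0.]))[:,0]
    d=np.c_[p,np.ones(len(p))]@Rm.T
    return o+d*((z-o[2])/d[:,2])[:,None]
E
python3 - <<'E'
from h import *
s=manip.get_state(); print({k:np.round(v,3) for k,v in s.items()})
for n in ("top","scene"):
    cv2.imwrite(f'pics/{n}0.png',manip.read_camera(n)[:,:,::-1]); print(n,cam(n)[2])
E
```

```text
{'clock': np.float64(0.0), 'joints': array([-1.223,  0.577,  0.025,  1.438, -0.015,  1.129, -0.056]), 'dq': array([-0.001, -0.001,  0.   ,  0.001,  0.002, -0.   ,  0.002]), 'joint_efforts': array([ 0.0000e+00, -7.6575e+01,  2.2510e+00, -2.8596e+01,  1.5000e-02,
        1.3000e-02, -0.0000e+00]), 'tcp_pos': array([0.282, 0.613, 0.255]), 'tool_rot': array([-6.730e-01, -3.068e+00,  3.000e-03]), 'wrist_force': array([ 0.085, -0.269,  0.115]), 'torque': array([ 0.017, -0.045, -0.018]), 'gripper_force': np.float64(0.0), 'opening': np.float64(0.995)}
top [ 0.43934603 -0.00622103  0.96846225]
scene [ 0.81499763 -0.38407623  0.83702293]
```

View pics/top0.png

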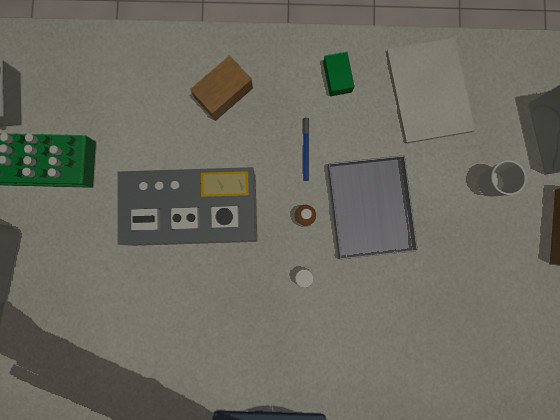

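View pics/scene0.png

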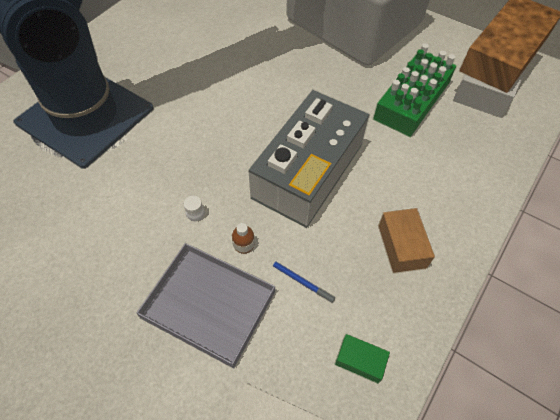

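The top view shows the module with the round cap at (224,216), twin at (184,217) and bar at (144,219). The tray is empty, with corners near (328,163), (404,157), (416,249) and (338,257).

```bash
python3 - <<'E'
from h import *
im=cv2.imread('pics/top0.png'); c=cam('top')
g=cv2.cvtColor(im,cv2.COLOR_BGR2GRAY)
def dark(x0,x1,y0,y1,t=55):
    m=(g[y0:y1,x0:x1]<t); n,l,s,ce=cv2.connectedComponentsWithStats(m.astype(np.uint8)); 
    return [(s[i,4],ce[i]+[x0,y0]) for i in range(1,n) if s[i,4]>15]
r=dark(212,237,208,225); b=dark(132,157,210,229); t=dark(172,197,209,227)
print(r,b,t)
pr=px2w(c,[r[0][1]],.127)[0]; pb=px2w(c,[b[0][1]],.127)[0]; print('round',pr,'bar',pb,(pr-pb),np.linalg.norm(pr-pb),'twin',px2w(c,[np.mean([q[1] for q in t],0)],.127))
d=pr-pb; print('row yaw deg',np.degrees(np.arctan2(d[1],d[0])))
# module deck corners
print('deck',px2w(c,[[118,172],[254,168],[256,240],[119,244]],.105).round(3))
tc=px2w(c,[[328,164],[404,157],[416,249],[338,257]],.03); print('tray',tc.round(3),tc.mean(0))
i2=cv2.imread('pics/scene0.png');g2=cv2.cvtColor(i2,cv2.COLOR_BGR2GRAY)
m=g2[143:170,268:297]<50; n,l,s,ce=cv2.connectedComponentsWithStats(m.astype(np.uint8)); k=1+np.argmax(s[1:,4]); print(s[k],px2w(cam('scene'),[ce[k]+[268,143]],.127))
Rt=R.from_rotvec(manip.get_state()['tool_rot']).as_matrix(); print('tool y',Rt[:,1],'tool x',Rt[:,0])
E
```

```text
[(np.int32(212), array([223.85849057, 215.97641509]))] [(np.int32(130), array([142.91538462, 218.6       ]))] [(np.int32(51), array([176.68627451, 217.56862745])), (np.int32(49), array([190.65306122, 217.34693878]))]
round [0.50412774 0.09255662 0.127     ] bar [0.49556047 0.24203179 0.127     ] [ 0.00856727 -0.14947517  0.        ] 0.14972048828941356 twin [[0.49954595 0.16672026 0.127     ]]
row yaw deg -86.71964305976287
deck [[0.585 0.301 0.105]
 [0.599 0.041 0.105]
 [0.462 0.033 0.105]
 [0.448 0.291 0.105]]
tray [[ 0.625 -0.109  0.03 ]
 [ 0.644 -0.267  0.03 ]
 [ 0.454 -0.292  0.03 ]
 [ 0.433 -0.132  0.03 ]] [ 0.53910411 -0.1999398   0.03      ]
[ 8 11 14  8 30] [[0.5162388  0.08279515 0.127     ]]
tool y [ 0.41849804  0.9082165  -0.00147401] tool x [-9.08217521e-01  4.18498425e-01 -5.01045234e-05]
```

Emit:
move_arm(motion=[{"tx":2.2,"ty":-5.2,"az":-0.135,"gripper":0},{"tx":2.2,"ty":-5.2,"az":-0.135,"gripper":0},{"tx":2.2,"ty":-5.2,"az":-0.135,"gripper":0},{"tx":2.2,"ty":-5.2,"az":-0.135,"gripper":0},{"tx":2.2,"ty":-5.2,"az":-0.135,"gripper":0},{"tx":2.2,"ty":-5.2,"az":-0.135,"gripper":0},{"tx":2.2,"ty":-5.2,"az":-0.135,"gripper":0},{"tx":2.2,"ty":-5.2,"az":-0.135,"gripper":0}])

```text
invalid input at $.motion[0]: expected keys ax, ay, az, tx, ty, tz, gripper
```

Emit:
move_arm(motion=[{"tx":2.3,"ty":-5.2,"gripper":0},{"tx":2.3,"ty":-5.2,"gripper":0},{"gripper":0},{"gripper":0}])

```text
invalid input at $.motion[0]: expected keys ax, ay, az, tx, ty, tz, gripper
```

```bash
python3 - <<'E'
from h import *
c=cam('wrist'); print(c[2]); im=manip.read_camera('wrist')[:,:,::-1]; cv2.imwrite('pics/w1.png',im)
s=manip.get_state(); print(s['clock'],s['tcp_pos'],s['tool_rot'],s['opening'])
E
```

```text
[0.20849155 0.64697768 0.37241523]
0.15 [0.28235297 0.6127733  0.25565007] [-6.72892798e-01 -3.06850511e+00  1.98247110e-03] 0.998872852514842
```

View pics/w1.png

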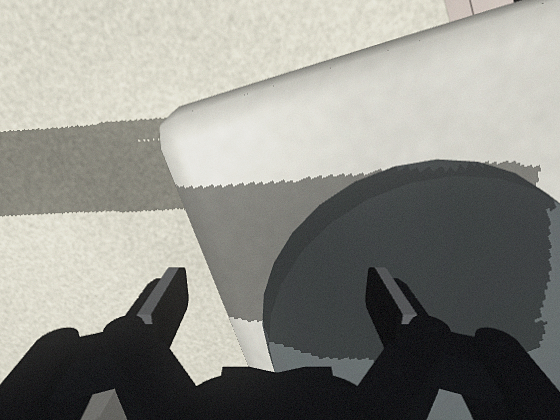

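The moves were refused because every key is required, so this wrist view is from the start pose. It shows a pale box with a round lid under the tool, edge at about (170,130). I'll lift first.

Emit:
move_arm(motion=[{"ax":0,"ay":0,"az":-0.135,"tx":0,"ty":0,"tz":6,"gripper":0},{"ax":0,"ay":0,"az":-0.135,"tx":2.3,"ty":-5.5,"tz":0,"gripper":0},{"ax":0,"ay":0,"az":-0.135,"tx":2.3,"ty":-5.5,"tz":0,"gripper":0},{"ax":0,"ay":0,"az":-0.135,"tx":2.3,"ty":-5.5,"tz":0,"gripper":0},{"ax":0,"ay":0,"az":-0.135,"tx":2.3,"ty":-5.5,"tz":0,"gripper":0},{"ax":0,"ay":0,"az":-0.135,"tx":2.3,"ty":-5.5,"tz":0,"gripper":0},{"ax":0,"ay":0,"az":-0.135,"tx":2.3,"ty":-5.5,"tz":0,"gripper":0},{"ax":0,"ay":0,"az":-0.135,"tx":2.3,"ty":-5.5,"tz":0,"gripper":0}])

```text
clock: 1.15
tcp_pos: [0.4439, 0.2262, 0.3164]
tool_rot: [-2.16, -2.281, -0.0]
wrist_force: [0.8, 0.3, 0.1]
opening: 0.001
gripper_force: 0.0
```

Emit:
move_arm(motion=[{"ax":0,"ay":0,"az":0,"tx":2.2,"ty":-5.5,"tz":-1.5,"gripper":0},{"ax":0,"ay":0,"az":0,"tx":2.3,"ty":-5.5,"tz":-1.5,"gripper":0},{"ax":0,"ay":0,"az":0,"tx":1.6,"ty":-2.5,"tz":-4,"gripper":0},{"ax":0,"ay":0,"az":0,"tx":0,"ty":0,"tz":0,"gripper":0},{"ax":0,"ay":0,"az":0,"tx":0,"ty":0,"tz":0,"gripper":0}])

```text
clock: 1.78
tcp_pos: [0.5044, 0.0938, 0.2466]
tool_rot: [-2.154, -2.286, 0.0]
wrist_force: [-0.5, 0.6, 0.7]
opening: -0.001
gripper_force: 0.0
```

```bash
python3 - <<'E'
from h import *
c=cam('wrist'); im=manip.read_camera('wrist')[:,:,::-1]; cv2.imwrite('pics/w2.png',im)
s=manip.get_state(); print(s['clock'],s['tcp_pos'],s['tool_rot'],s['opening'],s['joints'])
Rt=R.from_rotvec(s['tool_rot']).as_matrix(); print(Rt[:,1],Rt[:,2])
E
```

```text
1.825 [0.50452345 0.09426097 0.24694883] [-2.15322382e+00 -2.28745787e+00 -1.44993146e-03] -0.0014082473633461668 [-0.57083604  0.3705464   0.41242897  1.88312225 -0.1837162   0.92403453
 -0.0117546 ]
[9.98174014e-01 6.04010907e-02 5.88585055e-04] [ 5.43932318e-04  7.55709776e-04 -9.99999567e-01]
```

View pics/w2.png

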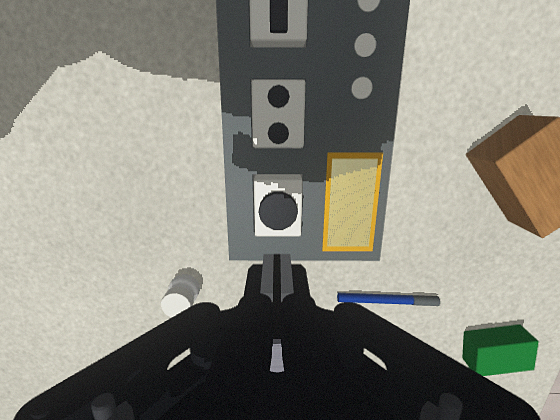

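The wrist view shows the round cap at (278,211), with the closed fingertips just below it at (277,258) by parallax. The row lines up with the image.

```bash
python3 - <<'E'
from h import *
im=cv2.imread('pics/w2.png'); g=cv2.cvtColor(im,cv2.COLOR_BGR2GRAY); c=cam('wrist')
def ce(x0,x1,y0,y1,t):
    n,l,s,q=cv2.connectedComponentsWithStats((g[y0:y1,x0:x1]<t).astype(np.uint8)); k=1+np.argmax(s[1:,4]); print(s[k]); return q[k]+[x0,y0]
p=[ce(256,300,186,234,90),ce(265,292,83,109,45),ce(265,292,121,146,45)]; print(p,px2w(c,p,.127).round(4))
q=px2w(c,[[254,236],[302,236]],.119); print(q.round(4))
E
```

```text
[   3    5   39   39 1183]
[  3   2  21  23 348]
[  3   2  21  21 328]
[array([277.77852916, 210.08114962]), array([277.99425287,  95.97126437]), array([277.87804878, 132.96341463])] [[0.5052 0.0951 0.127 ]
 [0.5001 0.1813 0.127 ]
 [0.5016 0.1554 0.127 ]]
[[0.4866 0.0679 0.119 ]
 [0.5275 0.0703 0.119 ]]
```

Emit:
move_arm(motion=[{"ax":0,"ay":0,"az":0,"tx":0,"ty":0,"tz":-4,"gripper":0},{"ax":0,"ay":0,"az":0,"tx":0,"ty":0,"tz":-3.5,"gripper":0},{"ax":0,"ay":0,"az":0,"tx":0,"ty":0,"tz":-1.5,"gripper":0},{"ax":0,"ay":0,"az":0,"tx":0,"ty":0,"tz":-0.4,"gripper":0},{"ax":0,"ay":0,"az":0,"tx":0,"ty":0,"tz":-0.3,"gripper":0},{"ax":0,"ay":0,"az":0,"tx":0,"ty":0,"tz":0,"gripper":0}])

```text
clock: 2.58
tcp_pos: [0.505, 0.0934, 0.1503]
tool_rot: [2.154, 2.286, 0.003]
wrist_force: [-0.5, -0.2, 4.7]
opening: -0.0
gripper_force: 2.1
```

Emit:
move_arm(motion=[{"ax":0,"ay":0,"az":0,"tx":0,"ty":0,"tz":-0.3,"gripper":0},{"ax":0,"ay":0,"az":0,"tx":0,"ty":0,"tz":-0.3,"gripper":0},{"ax":0,"ay":0,"az":0,"tx":0,"ty":0,"tz":0,"gripper":0}])

```text
clock: 2.95
tcp_pos: [0.505, 0.0933, 0.1442]
tool_rot: [2.155, 2.286, 0.003]
wrist_force: [-1.3, 0.7, 6.3]
opening: -0.002
gripper_force: 3.3
```

Emit:
move_arm(motion=[{"ax":0,"ay":0,"az":0,"tx":0,"ty":0,"tz":-0.15,"gripper":0},{"ax":0,"ay":0,"az":0,"tx":0,"ty":0,"tz":0,"gripper":0}])

```text
clock: 3.2
tcp_pos: [0.505, 0.0934, 0.1428]
tool_rot: [2.154, 2.286, 0.003]
wrist_force: [-1.6, 1.4, 6.4]
opening: 0.002
gripper_force: 3.3
```

Emit:
move_arm(motion=[{"ax":0,"ay":0,"az":0,"tx":0,"ty":0,"tz":4,"gripper":0},{"ax":0,"ay":0,"az":0,"tx":0,"ty":0,"tz":6,"gripper":0},{"ax":0,"ay":0,"az":0,"tx":0,"ty":0,"tz":2,"gripper":8},{"ax":0,"ay":0,"az":0,"tx":0,"ty":0,"tz":0,"gripper":8},{"ax":0,"ay":0,"az":0,"tx":0,"ty":0,"tz":0,"gripper":8},{"ax":0,"ay":0,"az":0,"tx":0,"ty":0,"tz":0,"gripper":8}])

```text
clock: 3.95
tcp_pos: [0.504, 0.0929, 0.2608]
tool_rot: [-2.155, -2.285, 0.003]
wrist_force: [0.0, 0.1, 0.4]
opening: 0.85
gripper_force: 0.0
```

```bash
python3 - <<'E'
from h import *
c=cam('wrist'); im=manip.read_camera('wrist')[:,:,::-1]; cv2.imwrite('pics/w3.png',im)
print(manip.get_state()['opening'])
g=cv2.cvtColor(im,cv2.COLOR_RGB2GRAY)
E
```

```text
0.9250369822941077
```

View pics/w3.png

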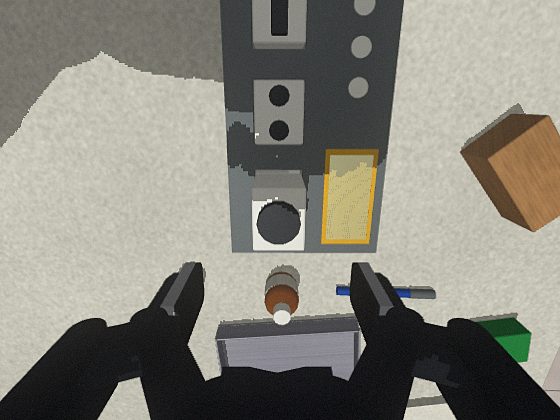

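The cartridge has sprung up: its cap is now at (279,222) and larger, midway between the open fingers at (190,270) and (368,270). The other two are unchanged. Next is the grasp.

Emit:
move_arm(motion=[{"ax":0,"ay":0,"az":0,"tx":0,"ty":0.1,"tz":-4,"gripper":8},{"ax":0,"ay":0,"az":0,"tx":0.1,"ty":0,"tz":-4,"gripper":8},{"ax":0,"ay":0,"az":0,"tx":0,"ty":0,"tz":-3.5,"gripper":8},{"ax":0,"ay":0,"az":0,"tx":0,"ty":0,"tz":0,"gripper":8}])

```text
clock: 4.5
tcp_pos: [0.5038, 0.0936, 0.1445]
tool_rot: [-2.153, -2.284, 0.008]
wrist_force: [-0.1, -0.9, -0.0]
opening: 0.936
gripper_force: 0.0
```

Emit:
move_arm(motion=[{"ax":0,"ay":0,"az":0,"tx":0,"ty":0,"tz":0,"gripper":3},{"ax":0,"ay":0,"az":0,"tx":0,"ty":0,"tz":0,"gripper":3},{"ax":0,"ay":0,"az":0,"tx":0,"ty":0,"tz":0,"gripper":3},{"ax":0,"ay":0,"az":0,"tx":0,"ty":0,"tz":0,"gripper":3},{"ax":0,"ay":0,"az":0,"tx":0,"ty":0,"tz":0,"gripper":3},{"ax":0,"ay":0,"az":0,"tx":0,"ty":0,"tz":0,"gripper":3}])

```text
clock: 5.25
tcp_pos: [0.506, 0.0942, 0.1471]
tool_rot: [2.154, 2.286, 0.001]
wrist_force: [1.4, -0.1, 1.7]
opening: 0.46
gripper_force: 63.7
```

Emit:
move_arm(motion=[{"ax":0,"ay":0,"az":0,"tx":0,"ty":0,"tz":1.5,"gripper":3},{"ax":0,"ay":0,"az":0,"tx":0,"ty":0,"tz":2,"gripper":3},{"ax":0,"ay":0,"az":0,"tx":0,"ty":0,"tz":2.5,"gripper":3},{"ax":0,"ay":0,"az":0,"tx":0,"ty":0,"tz":3,"gripper":3},{"ax":0,"ay":0,"az":0,"tx":0,"ty":0,"tz":2,"gripper":3},{"ax":0,"ay":0,"az":0,"tx":0,"ty":0,"tz":0,"gripper":3}])

```text
clock: 6.0
tcp_pos: [0.5056, 0.094, 0.2583]
tool_rot: [2.154, 2.285, 0.003]
wrist_force: [-0.4, -0.4, -0.8]
opening: 0.458
gripper_force: 63.3
```

Emit:
move_arm(motion=[{"ax":0,"ay":0,"az":0,"tx":0.2,"ty":-2.4,"tz":0,"gripper":3},{"ax":0,"ay":0,"az":0,"tx":0.5,"ty":-4.5,"tz":0,"gripper":3},{"ax":0,"ay":0,"az":0,"tx":0.5,"ty":-4.5,"tz":0,"gripper":3},{"ax":0,"ay":0,"az":0,"tx":0.5,"ty":-4.5,"tz":0,"gripper":3},{"ax":0,"ay":0,"az":0,"tx":0.5,"ty":-4.5,"tz":0,"gripper":3},{"ax":0,"ay":0,"az":0,"tx":0.5,"ty":-4.5,"tz":0,"gripper":3},{"ax":0,"ay":0,"az":0,"tx":0.6,"ty":-4.5,"tz":0,"gripper":3},{"ax":0,"ay":0,"az":0,"tx":0,"ty":0,"tz":0,"gripper":3}])

```text
clock: 7.0
tcp_pos: [0.5371, -0.204, 0.2558]
tool_rot: [-2.161, -2.279, 0.004]
wrist_force: [0.2, 0.9, -0.9]
opening: 0.459
gripper_force: 63.3
```

```bash
python3 - <<'E'
from h import *
cv2.imwrite('pics/s4.png',manip.read_camera('scene')[:,:,::-1]); s=manip.get_state(); print(s['tcp_pos'],s['opening'],s['wrist_force'])
E
```

```text
[ 0.53739327 -0.20137595  0.25564592] 0.4632154591677585 [-0.11270612  0.83766186 -0.75642232]
```

View pics/s4.png

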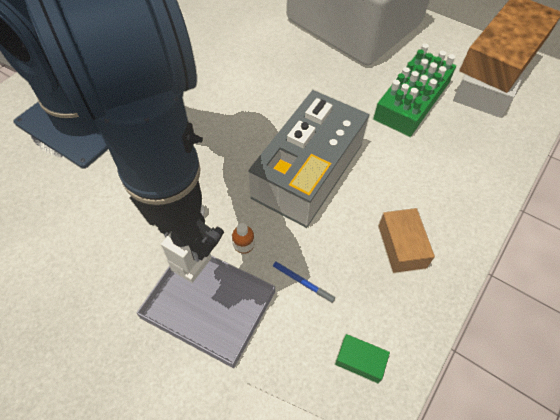

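The white cartridge is held at (178,255), with its bay empty at (282,167) and the other two still latched. Now lowering it into the tray.

Emit:
move_arm(motion=[{"ax":0,"ay":0,"az":0,"tx":0,"ty":0,"tz":-4,"gripper":3},{"ax":0,"ay":0,"az":0,"tx":0,"ty":0,"tz":-5,"gripper":3},{"ax":0,"ay":0,"az":0,"tx":0,"ty":0,"tz":-4.5,"gripper":3},{"ax":0,"ay":0,"az":0,"tx":0,"ty":0,"tz":-2.5,"gripper":3},{"ax":0,"ay":0,"az":0,"tx":0,"ty":0,"tz":-1.2,"gripper":3},{"ax":0,"ay":0,"az":0,"tx":0,"ty":0,"tz":-0.3,"gripper":3},{"ax":0,"ay":0,"az":0,"tx":0,"ty":0,"tz":0,"gripper":3}])

```text
clock: 7.92
tcp_pos: [0.5389, -0.1998, 0.0825]
tool_rot: [2.154, 2.286, 0.001]
wrist_force: [0.7, 0.2, -0.9]
opening: 0.461
gripper_force: 63.3
```

Emit:
move_arm(motion=[{"ax":0,"ay":0,"az":0,"tx":0,"ty":0,"tz":-0.15,"gripper":3},{"ax":0,"ay":0,"az":0,"tx":0,"ty":0,"tz":-0.1,"gripper":3},{"ax":0,"ay":0,"az":0,"tx":0,"ty":0,"tz":0,"gripper":3}])

```text
clock: 8.3
tcp_pos: [0.5386, -0.2, 0.0795]
tool_rot: [2.155, 2.286, 0.0]
wrist_force: [-0.2, -0.4, -1.0]
opening: 0.462
gripper_force: 63.3
```

Emit:
move_arm(motion=[{"ax":0,"ay":0,"az":0,"tx":0,"ty":0,"tz":-0.1,"gripper":3},{"ax":0,"ay":0,"az":0,"tx":0,"ty":0,"tz":-0.1,"gripper":3},{"ax":0,"ay":0,"az":0,"tx":0,"ty":0,"tz":0,"gripper":3}])

```text
clock: 8.68
tcp_pos: [0.5385, -0.2001, 0.0783]
tool_rot: [2.155, 2.285, 0.001]
wrist_force: [-2.5, 1.5, 12.0]
opening: 0.462
gripper_force: 64.7
```

Emit:
move_arm(motion=[{"ax":0,"ay":0,"az":0,"tx":0,"ty":0,"tz":0,"gripper":6.5},{"ax":0,"ay":0,"az":0,"tx":0,"ty":0,"tz":0,"gripper":6.5},{"ax":0,"ay":0,"az":0,"tx":0,"ty":0,"tz":0,"gripper":6.5},{"ax":0,"ay":0,"az":0,"tx":0,"ty":0,"tz":0,"gripper":6.5}])

```text
clock: 9.18
tcp_pos: [0.5385, -0.1999, 0.0771]
tool_rot: [-2.155, -2.286, 0.0]
wrist_force: [0.1, 0.5, 0.4]
opening: 0.765
gripper_force: 0.0
```

Emit:
move_arm(motion=[{"ax":0,"ay":0,"az":0,"tx":0,"ty":0,"tz":2,"gripper":6.5},{"ax":0,"ay":0,"az":0,"tx":0,"ty":0,"tz":4,"gripper":6.5},{"ax":0,"ay":0,"az":0,"tx":0,"ty":0,"tz":5,"gripper":6.5},{"ax":0,"ay":0,"az":0,"tx":0,"ty":0,"tz":5,"gripper":6.5},{"ax":0,"ay":0,"az":0,"tx":0,"ty":3,"tz":0,"gripper":6.5},{"ax":0,"ay":0,"az":0,"tx":0,"ty":5,"tz":0,"gripper":6.5},{"ax":0,"ay":0,"az":0,"tx":0,"ty":5,"tz":0,"gripper":6.5},{"ax":0,"ay":0,"az":0,"tx":0,"ty":0,"tz":0,"gripper":6.5}])

```text
clock: 10.18
tcp_pos: [0.5387, -0.0651, 0.2369]
tool_rot: [-2.146, -2.292, -0.002]
wrist_force: [0.2, -1.0, -0.5]
opening: 0.762
gripper_force: 0.0
```

```bash
python3 - <<'E'
from h import *
cv2.imwrite('pics/s5.png',manip.read_camera('scene')[:,:,::-1]); s=manip.get_state(); print(s['clock'],s['tcp_pos'],s['opening'],s['wrist_force'])
E
```

```text
10.225 [ 0.53855925 -0.06791815  0.23720304] 0.7613097325185876 [-0.10129841 -0.69141253  0.54730293]
```

View pics/s5.png

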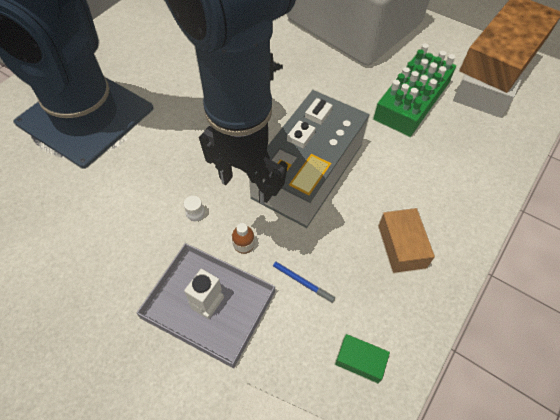

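The cartridge stands upright near the tray's centre at (204,292), the other two are still latched, and the gripper is clear.

```bash
python3 -c "
from cell import manip
print(manip.job_done())"
```

```text
the job is handed in; nothing more can be done
None
```

I pressed the round-capped cartridge until its latch released, drew it out and stood it upright near the centre of the steel tray; the other two stayed latched, and I handed the job in at about 10 s (no verdict was returned).

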